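# Slide the tube rack under the scanner bridge

## Task

Push the flat yellow tube rack along the bench with the fingertips, under the low bridge of the cream scanner, until its leading end rests squarely against the red stop on the far side. Keep the rack flat on the bench, never lifting or tipping it, and leave the amber bottle, the jar and the tip box where they stand. Then draw the hand clear.

Things in the scene. Friction and masses are not known exactly. Their poses are not given: they have to be found in the camera images.
- rack: loose flat yellow tube rack with rows of caps, 130 mm long (its x) x 95 wide (its y) x 20 high (solid sides 17 mm, caps 3 mm above), 0.15 to 0.31 kg; origin at the centre of its underside, z up. It starts 250 to 300 mm before the scanner's origin, +x end towards the mouth, turned up to 0.25 rad and up to 35 mm off the tunnel's centre line
- scanner: fixed cream low bridge with a blue front strip; origin on the bench, on the tunnel's centre line. The tunnel runs along its x, entered at the mouth, going in +x. Roof underside 25 mm, top 60 mm above the bench; roof x = -40 to +30 mm, 180 mm wide. Tunnel 112 mm wide between two feet, each 34 mm wide, x = -40 to +53 mm. With the rack home, the rack's origin is at scanner x = -20 mm
- scanner_mouth (a point): centre of the tunnel's mouth, at bench height (scanner x = -40 mm); with the rack home, its rear 45 mm still stand out of the mouth
- scanner_stop (a point): centre of the inner face of the red stop, at bench height (scanner x = +45 mm): a fixed lip 10 mm high and 8 mm thick across the far end of the tunnel, 112 mm wide
- amber_bottle: loose amber bottle with a black cap, 42 mm across, 85 mm high, to be left alone; origin at the centre of its underside
- jar: loose clear jar with a white cap, 54 mm across, 75 mm high, to be left alone; origin at the centre of its underside
- tip_box: loose frosted pipette-tip box, 88 x 73 x 48 mm, to be left alone; origin at the centre of its underside
Not all that is in view belongs to the job. There is more than one size of the rack; the job needs the smaller. Several things have the shape of the scanner; the one meant has the colours described above.

How it is judged:
By the outcome, as a careful person would: the job done as asked, in the order asked, and still so for the second after the job is handed in, with the robot touching nothing.
It also fails if it takes over 54 s, if anything falls off the work surface, if the arm or the gripper's body presses on something with over 40 N, if the wrist force passes 120 N, or if a joint passes its speed limit or range.

## Robot

A 6-joint arm with a two-finger parallel gripper is mounted at the origin on the work surface. World frame = base frame: x ahead of the robot, y to its left, z up, the work surface at z = 0. Lengths are in m, angles in rad, forces in N, time in s.
With the tool pointing down it reaches from about 0.375 to 0.975 m from the base axis. Payload 3.8 kg.
Tool frame: the origin (TCP) lies on the front face of the gripper's body, between the roots of the fingers; the fingertips stand 64 mm ahead of it and the grasp point (between the pads) lies 45 mm ahead of it (manip.nose_length is the distance from the TCP to the fingertips, in m); z points along the fingers, y is the line along which they close (so a half turn about z gives the same grasp; the last joint's range is limited). The gripper opens to 88 mm and grips with 3 to 60 N. Pads are 18 mm wide; open, the fingers measure 123 mm over their backs; the gripper's body (75 mm by 187 mm) begins 45 mm behind the grasp point.
Start: joints at [-1.22, 0.264, 1.604, -0, 1.274, -0.037], TCP at [0.255, -0.625, 0.303] pointing down, gripper open.
Joint ranges: [-2.63, 2.63], [-0.94, 2.18], [0.31, 2.57], [-1.31, 4.45], [0, 2.66], [-2.55, 2.55]. Speed limits (rad/s): [2.57, 2.57, 3.14, 3.14, 3.14, 3.14].

## Interface

Orientations are given as a unit quaternion [w, x, y, z].
In Python, from cell import observe, snapshot, camera_info, manip gives the robot as it stands.
- The arm moves only by the tool jog_arm, never from a script. Its argument "motion" is a list that holds one entry, the list of rows, each a list of 6 numbers: the shift along the tool's x, y, z in m, then the turn, a rotation vector about the tool's x, y, z in degrees. In form: [[[dx, dy, dz, ax, ay, az], ...]]. A call has 1 to 12 rows; each row shifts and turns the commanded pose from where the row before left it, along the tool's axes as they then stand; what a row does not reach is not made up. A row lasts 1/12 s, in which the tool goes at most 41.7 mm and 7.16 degrees, less where a joint would pass 70% of its speed; a pose out of reach is approached as far as the arm can. A call is refused whole if a number of a shift passes 0.0417 or a number of a turn 7.16, either way. A call with a gripper value outside its range is refused whole. "fingers" is the opening, from -1 (shut) to 1 (fully open), set as the call begins (left out, the last holds). The fingers move at their own pace and stop on an object; "grip_force" is the grip in N (left out, the last holds). Time passes only in rows, so rows that do not move let the fingers close. It gives the time, the measured TCP pose, the force, the opening and the grip force at its end, in the units of the state.
- observe(): the state, without advancing time (a new reading comes with each control period).
- snapshot(name): name is "scene" or "top"; returns the picture (384x512x3 uint8, red, green, blue); there is no depth.
- camera_info(name): a dict with "fov_y" (degrees; the focal length in pixels is half the picture's height over the tangent of half this angle, whatever the lens; pixels are square), "cx", "cy" (the principal point, pixels), "origin" and "attitude" of the camera in the world. Camera axes: x right, y up, looking along -z (the intrinsics and any distortion apply to the point x, -y, -z); pixel columns grow to the right and rows downward; lengths in m; the calibration is good to about 2 mm. A picture is of the moment at which its call begins. camera_info takes no time and is no camera call.
- manip.hand_in(): hands the job in; it is judged then, once.
The state is a dict: "time": time; "qpos": joint angles; "dq": joint speeds; "tau": joint torques, N m; "ee_pos": TCP position; "orientation": TCP orientation; "contact_force": force on the tool from outside, world axes, zero at the start; "wrist_torque": the same for the moment, N m; "width": finger opening in m; "gripper_force": force on a finger pad.
Only numpy, scipy, OpenCV 4.12 (cv2) and the standard library are available. Lean on these libraries where they do the work, as an engineer would, in place of code of your own. Each camera call takes 0.05 s, during which the arm holds its last target. There are 200 camera calls.

## Working session

There is one attempt and no reset: what is moved stays moved. The work goes in short steps, Python scripts to look and compute and a tool call to move; the robot and the scene stay as the last step left them, time stands still between calls to the robot, and variables do not carry over. Pictures are saved under pics/ and viewed, at most 10 in all, crops included, and the job is handed in when it is done.

Besides the shell and the picture viewer there is one more tool, called after "Request:" by a JSON object that holds its "name" and its "arguments". jog_arm: Moves the arm, as the interface text tells. Its arguments: {"type":"object","properties":{"motion":{"type":"array"},"fingers":{"type":"number"},"grip_force":{"type":"number"}},"required":["motion"]}

```bash
mkdir -p pics
python3 - <<'E'
from cell import *
import cv2
for n in("scene","top"):
    print(n,camera_info(n)); cv2.imwrite(f"pics/{n}0.png",snapshot(n)[...,::-1])
s=observe();print(s['time'],s['ee_pos'],s['orientation'],s['contact_force'],s['width'],manip.nose_length)
E
```

```text
scene {'fov_y': 42.51322726321394, 'cx': 265.8645114044824, 'cy': 187.51972652834039, 'origin': array([ 0.96502559, -0.18916625,  0.93490181]), 'attitude': array([0.87936187, 0.23148616, 0.10910789, 0.40153746])}
top {'fov_y': 53.41872150169585, 'cx': 255.08664833884745, 'cy': 190.97961452400142, 'origin': array([0.49340279, 0.16729788, 0.79317309]), 'attitude': array([-0.70323374, -0.02535138,  0.02769038,  0.7099668 ])}
0.1 [ 0.25507544 -0.62440633  0.30153376] [-9.75326753e-04  9.81262374e-01  1.92673766e-01 -1.47654015e-04] [-0.45729304  0.33595557 -0.14985285] 0.08792987270734093 0.064
```

View pics/scene0.png

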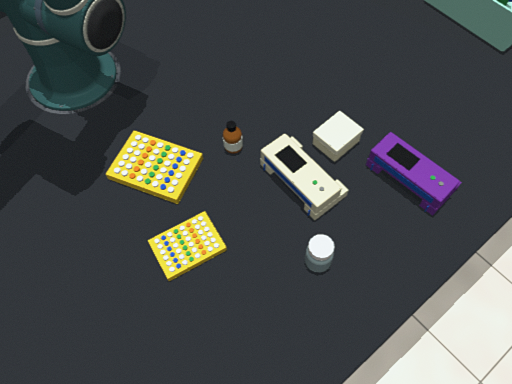

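View pics/top0.png

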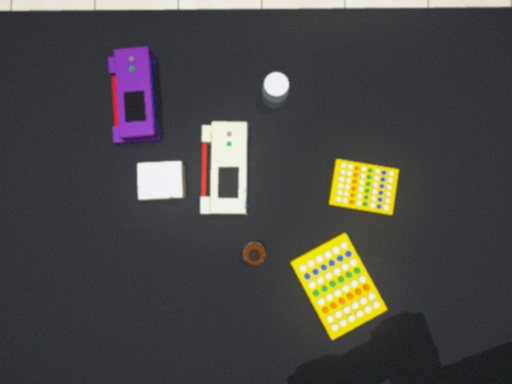

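The two yellow racks in the top view are at (364,187), which is small, and (339,287), which is big. The job needs the small one. The two bridges are the cream one with a red stop at (225,168) and a purple one at (135,95). The cream one fits the described colours. The jar is at (276,87), the bottle at (254,253) and the tip box at (160,180). Next I'll measure and make one crop to confirm.

```bash
cat > h.py <<'E'
import numpy as np, cv2
from cell import *
from scipy.spatial.transform import Rotation as R
def ray(n,uv,z):
    c=camera_info(n); f=192/np.tan(np.radians(c['fov_y']/2)); uv=np.atleast_2d(uv).astype(float)
    d=np.c_[(uv[:,0]-c['cx'])/f,-(uv[:,1]-c['cy'])/f,-np.ones(len(uv))]
    d=R.from_quat(np.roll(c['attitude'],-1)).apply(d); o=c['origin']
    return (o+d*((z-o[2])/d[:,2])[:,None])[:,:2]
def blob(n,im,lo,hi,win,close=9):
    h=cv2.cvtColor(im,cv2.COLOR_RGB2HSV); m=cv2.inRange(h,lo,hi); k=np.zeros_like(m)
    x0,y0,x1,y1=win; k[y0:y1,x0:x1]=m[y0:y1,x0:x1]
    if close: k=cv2.morphologyEx(k,cv2.MORPH_CLOSE,np.ones((close,close)))
    cs=cv2.findContours(k,0,2)[0]; return max(cs,key=cv2.contourArea)[:,0]
def rect(P):
    (c,(w,h),a)=cv2.minAreaRect((P*1000).astype(np.float32)); 
    if w<h: w,h,a=h,w,a+90
    return np.round(c,1),round(w,1),round(h,1),round(((a+90)%180)-90,2)
E
python3 - <<'E'
from h import *
for n,wr,ws,wf in(("top",(320,145,410,225),(195,135,215,200),(195,110,255,225)),("scene",(140,200,235,285),None,(250,125,355,220))):
    im=snapshot(n)
    y=blob(n,im,(18,120,90),(35,255,255),wr); print(n,'rack',[rect(ray(n,y,z)) for z in(.0,.017)])
    c=blob(n,im,(10,10,110),(40,110,255),wf,15); print('scanner',rect(ray(n,c,.06)))
    if ws: r=blob(n,im,(0,120,60),(8,255,255),ws,3); print('stop',rect(ray(n,r,.01)))
im=snapshot("top")
cv2.imwrite("pics/crop.png",cv2.resize(im[60:270,130:410],None,fx=2.8,fy=2.8,interpolation=2)[...,::-1])
for nm,p,z in(("jar",(276,85),.075),("bottle",(254,253),.085),("tip",(160,180),.048),("bigrack",(339,287),.02)): print(nm,ray("top",p,z))
E
```

```text
top rack [(array([560.7, -61.8]), 137.9, 102.0, 79.78), (array([559.3, -56.9]), 134.9, 99.8, 79.78)]
scanner (array([596.4, 224.9]), 183.4, 90.0, -0.74)
stop (array([599.1, 269.8]), 108.4, 11.5, -1.43)
scene rack [(array([553.8, -54.8]), 134.2, 103.7, 79.82), (array([561.3, -57.3]), 131.8, 101.8, 79.82)]
scanner (array([605.2, 260.6]), 200.0, 197.1, 88.73)
jar [[0.75188502 0.12236727]]
bottle [[0.43229752 0.16779689]]
tip [[0.57275421 0.35082043]]
bigrack [[ 0.3577988 -0.0011271]]
```

View pics/crop.png

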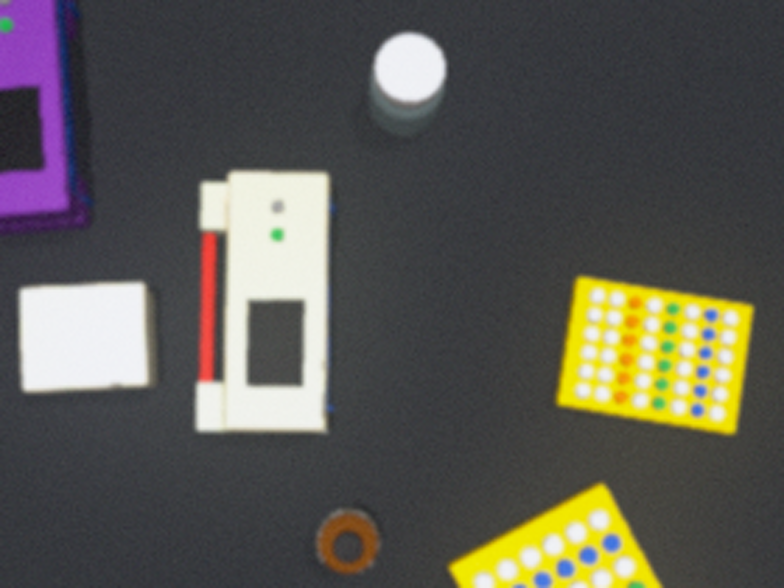

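The crop confirms it: the small yellow rack (8x6 caps, +x end facing left towards the bridge) and the cream bridge with its red stop and blue strip on the right-hand edge (the mouth). Now I'll fit the scanner axis.

Run:
```python
from h import *
c=np.array([(229,171),(328,173),(327,431),(225,430)])/2.8+[130,60]
P=ray("top",c,.06)*1000; print(P.round(1), 'len',np.linalg.norm(P[0]-P[3]),np.linalg.norm(P[1]-P[2]),'wid',np.linalg.norm(P[0]-P[1]))
for a,b in((0,3),(1,2)): print(np.degrees(np.arctan2(*(P[a]-P[b])[::-1])))
print('roofcentre',P.mean(0))
im=snapshot("top").astype(float)
# sub-pixel edges of roof and red, column direction per row
pts={'rear':[],'front':[],'red':[]}
h=cv2.cvtColor(im.astype(np.uint8),cv2.COLOR_RGB2HSV)
b=im[...,1]
for v in range(130,205):
    r=b[v]
    rd=im[v,195:216,0]-im[v,195:216,1]; w=np.clip(rd-30,0,None)
    if w.sum()>60 and 146<v<194: pts['red'].append(((w*np.arange(195,216)).sum()/w.sum(),v))
    for nm,(a,e) in dict(rear=(206,217),front=(238,256)).items():
        if nm=='rear' and not 148<v<192: continue
        s=r[a:e]; g=np.abs(np.diff(s)); g[g<g.max()*.3]=0; pts[nm].append((a+.5+(g*np.arange(len(g))).sum()/g.sum(),v))
for nm,z in(('rear',.06),('front',.06),('red',.01)):
    Q=ray("top",np.array(pts[nm]),z)*1000; k=np.polyfit(Q[:,0],Q[:,1],1); res=Q[:,1]-np.polyval(k,Q[:,0])
    print(nm,len(Q),'angle',np.degrees(np.arctan(k[0])),'y at x=600',np.polyval(k,600),'rms',res.std(),Q[:,0].min(),Q[:,0].max())
y=blob("top",im.astype(np.uint8),(18,120,90),(35,255,255),(320,145,410,225))
print(ray("top",cv2.boxPoints(cv2.minAreaRect(y)),.017).round(4))
```

```text
[[686.2 247.8]
 [684.2 178.8]
 [504.5 181. ]
 [505.9 250.8]] len 180.36546077887436 179.67715546855274 wid 69.06490098342599
-0.93494011102785
-0.681295928086557
roofcentre [595.1948082  214.60174725]
rear 43 angle -1.667544138669618 y at x=600 251.11672576142024 rms 0.28532529745440055 549.2898437623406 631.0764999349574
front 75 angle -2.541652142997598 y at x=600 182.41182842679072 rms 1.5129453066608465 523.5885703315632 667.9019827740784
red 47 angle -1.1746793213863098 y at x=600 269.98833617230355 rms 0.06062920005954488 549.0991467187845 644.7802640159484
[[ 5.219e-01  1.900e-02]
 [ 6.200e-01  3.000e-04]
 [ 5.961e-01 -1.339e-01]
 [ 4.983e-01 -1.140e-01]]
```

Request:
{"name": "jog_arm", "arguments": {"motion": [[[0.033,-0.0245,0,0,0,0],[0.033,-0.0245,0,0,0,0],[0.033,-0.0245,0,0,0,0],[0.033,-0.0245,0,0,0,0],[0.033,-0.0245,0,0,0,0],[0.033,-0.0245,0,0,0,0],[0.033,-0.0245,0,0,0,0],[0.033,-0.0245,0,0,0,0],[0.033,-0.0245,0,0,0,0],[0.033,-0.0245,0,0,0,0],[0.033,-0.0245,0,0,0,0],[0.033,-0.0245,0,0,0,0]]], "fingers": 0.14}}

```text
time: 1.3
ee_pos: [0.5113, -0.201, 0.303]
orientation: [0.0, 0.981, 0.193, 0.0]
contact_force: [-0.3, -0.7, 0.3]
width: 0.0504
gripper_force: 0.0
```

Request:
{"name": "jog_arm", "arguments": {"motion": [[[0,0,0.01,0,0,-5.8],[0,0,0.01,0,0,-5.8],[0,0,0.01,0,0,-5.8],[0,0,0.01,0,0,-5.8],[0,0,0.01,0,0,-5.8],[0,0,0.01,0,0,-5.8],[0,0,0.01,0,0,-5.8],[0,0,0.01,0,0,-5.8],[0,0,0.01,0,0,-5.8],[0,0,0.01,0,0,-5.4],[0,0,0,0,0,0]]]}}

```text
time: 2.22
ee_pos: [0.5093, -0.2024, 0.2005]
orientation: [-0.002, 0.766, 0.642, -0.001]
contact_force: [-0.6, 0.7, -0.5]
width: 0.0503
gripper_force: 0.0
```

```bash
cat >> h.py <<'E'
def status():
    s=observe(); q=R.from_quat(np.roll(s['orientation'],-1)); x=q.apply([1,0,0]); z=q.apply([0,0,1])
    print('t',round(s['time'],2),'tcp',(s['ee_pos']*1000).round(1),'head',round(np.degrees(np.arctan2(x[1],x[0])),2),'z',z.round(4),'F',s['contact_force'].round(2),'w',round(s['width'],4))
    return s['ee_pos'],q
def to(p):  # shift in tool axes to a world point, m
    e,q=status(); print('shift',(q.inv().apply(np.array(p)-e)).round(4))
def rack(win):
    im=snapshot("top"); y=blob("top",im,(18,120,90),(35,255,255),win); print('rack',rect(ray("top",y,.017)),ray("top",cv2.boxPoints(cv2.minAreaRect(y)),.017).round(4).tolist())
    return im
E
python3 -c "
from h import *
to([.5425,-.1545,.070])"
```

```text
t 2.22 tcp [ 509.3 -202.4  200.5] head 79.95 z [-0.0036  0.0016 -1.    ] F [-0.64  0.67 -0.48] w 0.0503
shift [0.0528 0.0248 0.1304]
```

Request:
{"name": "jog_arm", "arguments": {"motion": [[[0.0044,0.002,0.0107,0,0,0],[0.0044,0.002,0.0107,0,0,0],[0.0044,0.002,0.0107,0,0,0],[0.0044,0.002,0.0107,0,0,0],[0.0044,0.002,0.0107,0,0,0],[0.0044,0.002,0.0107,0,0,0],[0.0044,0.002,0.0107,0,0,0],[0.0044,0.002,0.0107,0,0,0],[0.0044,0.002,0.0107,0,0,0],[0.0044,0.002,0.0107,0,0,0],[0.0044,0.002,0.0107,0,0,0],[0.0044,0.002,0.0107,0,0,0]]]}}

```text
time: 3.22
ee_pos: [0.5439, -0.1548, 0.0732]
orientation: [0.0, 0.767, 0.642, 0.0]
contact_force: [-0.5, 0.6, 0.3]
width: 0.0501
gripper_force: 0.0
```

```bash
python3 -c "
from h import *
im=snapshot('scene');cv2.imwrite('pics/s1.png',im[...,::-1])
to([.5425,-.1545,.070])"
```

```text
t 3.27 tcp [ 542.9 -153.9   71.2] head 79.83 z [-0.0027  0.0013 -1.    ] F [-0.14  1.42 -0.78] w 0.0502
shift [-0.0007 -0.0003  0.0012]
```

View pics/s1.png

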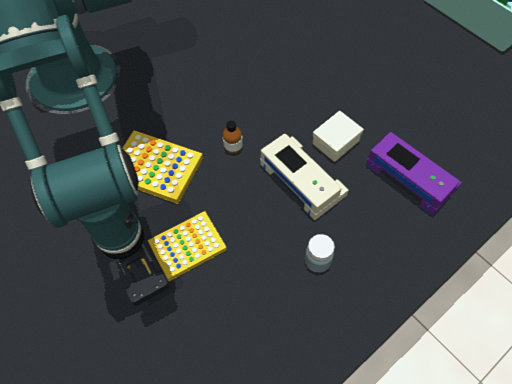

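Fingers are down about 25 mm behind the rack's rear edge, whose pixel position is about (165,262). Pushing gently.

Request:
{"name": "jog_arm", "arguments": {"motion": [[[0.004,0,0,0,0,0],[0.004,0,0,0,0,0],[0.004,0,0,0,0,0],[0.003,0,0,0,0,0],[0.003,0,0,0,0,0],[0.003,0,0,0,0,0],[0.003,0,0,0,0,0],[0.003,0,0,0,0,0],[0.004,0,0,0,0,0],[0.004,0,0,0,0,0],[0.004,0,0,0,0,0],[0.004,0,0,0,0,0]]]}}

```text
time: 4.27
ee_pos: [0.5514, -0.1127, 0.0745]
orientation: [0.0, 0.767, 0.642, 0.0]
contact_force: [-0.5, -1.4, 2.6]
width: 0.0499
gripper_force: 0.9
```

```bash
python3 -c "
from h import *
status(); im=rack((280,130,430,230)); cv2.imwrite('pics/t1.png',im[...,::-1])"
```

```text
t 4.27 tcp [ 551.4 -112.7   74.5] head 79.82 z [ 3.e-04 -3.e-04 -1.e+00] F [-0.52 -1.41  2.57] w 0.0499
rack (array([562.5, -38.8]), 134.2, 99.6, 79.9) [[0.5253, 0.0367], [0.6232, 0.0182], [0.5996, -0.1144], [0.5021, -0.0947]]
```

View pics/t1.png

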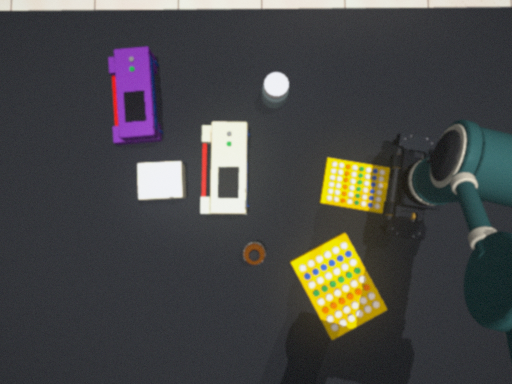

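Rack is moving cleanly at heading 79.9°, with its centre 75 mm ahead of the TCP as expected. Next push drifts slightly right to reach the tunnel line.

Request:
{"name": "jog_arm", "arguments": {"motion": [[[0.0042,0.0004,0,0,0,0],[0.0042,0.0004,0,0,0,0],[0.0042,0.0004,0,0,0,0],[0.0042,0.0004,0,0,0,0],[0.0042,0.0004,0,0,0,0],[0.0042,0.0004,0,0,0,0],[0.0042,0.0004,0,0,0,0],[0.0042,0.0004,0,0,0,0],[0.0042,0.0004,0,0,0,0],[0.0042,0.0004,0,0,0,0],[0.0042,0.0004,0,0,0,0],[0.0042,0.0004,0,0,0,0]]]}}

```text
time: 5.32
ee_pos: [0.5649, -0.0637, 0.0743]
orientation: [-0.0, 0.767, 0.642, -0.0]
contact_force: [-0.2, -1.5, 1.5]
width: 0.0502
gripper_force: 0.8
```

Request:
{"name": "jog_arm", "arguments": {"motion": [[[0.0042,0.0004,0,0,0,0],[0.0042,0.0004,0,0,0,0],[0.0042,0.0004,0,0,0,0],[0.0042,0.0004,0,0,0,0],[0.0042,0.0004,0,0,0,0],[0.0042,0.0004,0,0,0,0],[0.0042,0.0004,0,0,0,0],[0.0042,0.0004,0,0,0,0],[0.0042,0.0004,0,0,0,0],[0.0042,0.0004,0,0,0,0]]]}}

```text
time: 6.15
ee_pos: [0.5763, -0.0231, 0.0743]
orientation: [-0.0, 0.767, 0.642, -0.0]
contact_force: [0.6, -1.6, 0.7]
width: 0.0501
gripper_force: 0.7
```

```bash
python3 -c "
from h import *
status(); im=rack((256,130,430,230)); status()"
```

```text
t 6.15 tcp [576.3 -23.1  74.3] head 79.82 z [-1.e-04  0.e+00 -1.e+00] F [ 0.55 -1.6   0.71] w 0.0501
rack (array([587.4,  50.8]), 132.3, 99.7, 79.8) [[0.5498, 0.1248], [0.648, 0.1071], [0.6248, -0.0236], [0.5269, -0.0047]]
t 6.2 tcp [576.5 -22.4  74.3] head 79.82 z [ 2.e-04  6.e-04 -1.e+00] F [ 0.04  0.64 -0.07] w 0.0503
```

Request:
{"name": "jog_arm", "arguments": {"motion": [[[0.0048,0.0007,0,0,0,-0.66],[0.0048,0.0007,0,0,0,-0.66],[0.0048,0.0007,0,0,0,-0.66],[0.0048,0.0007,0,0,0,-0.66],[0.0048,0.0007,0,0,0,-0.66],[0.0048,0.0007,0,0,0,-0.66],[0.0048,0.0007,0,0,0,-0.66],[0.0048,0.0007,0,0,0,-0.66],[0.0048,0.0007,0,0,0,-0.66],[0.0048,0.0007,0,0,0,-0.66],[0.0048,0.0007,0,0,0,-0.66]]]}}

```text
time: 7.12
ee_pos: [0.5903, 0.0284, 0.0743]
orientation: [-0.0, 0.724, 0.689, -0.0]
contact_force: [0.2, -0.8, -0.9]
width: 0.0499
gripper_force: 0.5
```

```bash
python3 -c "
from h import *
status(); im=rack((249,130,430,230)); status()"
```

```text
t 7.12 tcp [590.3  28.4  74.3] head 87.15 z [-0.  0. -1.] F [ 0.16 -0.84 -0.85] w 0.0499
rack (array([591.7, 104.9]), 127.9, 99.3, 87.07) [[0.5454, 0.1713], [0.6446, 0.1663], [0.638, 0.0378], [0.5389, 0.044]]
t 7.17 tcp [590.4  29.2  74.3] head 87.18 z [ 2.e-04  6.e-04 -1.e+00] F [ 0.1   0.82 -0.38] w 0.0501
```

Rack is at heading 87.1°, about 4 mm left of the tunnel line, with its front corners inside the ±56 mm walls. Finishing the turn and entering.

Request:
{"name": "jog_arm", "arguments": {"motion": [[[0.004,0.0005,0,0,0,-0.24],[0.004,0.0005,0,0,0,-0.24],[0.004,0.0005,0,0,0,-0.24],[0.004,0.0005,0,0,0,-0.24],[0.004,0.0005,0,0,0,-0.24],[0.004,0.0005,0,0,0,-0.24],[0.004,0.0004,0,0,0,-0.24],[0.004,0.0004,0,0,0,-0.2],[0.004,0,0,0,0,0],[0.004,0,0,0,0,0]]]}}

```text
time: 8.0
ee_pos: [0.5953, 0.0682, 0.0744]
orientation: [0.0, 0.714, 0.701, 0.0]
contact_force: [0.0, -2.1, -0.5]
width: 0.0503
gripper_force: 0.7
```

```bash
python3 -c "
from h import *
status(); im=rack((249,130,430,230)); status(); cv2.imwrite('pics/t2.png',cv2.resize(im[100:250,180:400],None,fx=3.5,fy=3.5)[...,::-1])"
```

```text
t 8.0 tcp [595.3  68.2  74.4] head 88.96 z [ 1.e-04 -0.e+00 -1.e+00] F [ 0.04 -2.09 -0.55] w 0.0503
rack (array([594.8, 131.4]), 99.0, 90.2, -0.54) [[0.5457, 0.1769], [0.6447, 0.1761], [0.6439, 0.0855], [0.5448, 0.0872]]
t 8.05 tcp [595.3  68.8  74.3] head 88.97 z [ 1.e-04  5.e-04 -1.e+00] F [-0.32  0.06  0.09] w 0.0504
```

View pics/t2.png

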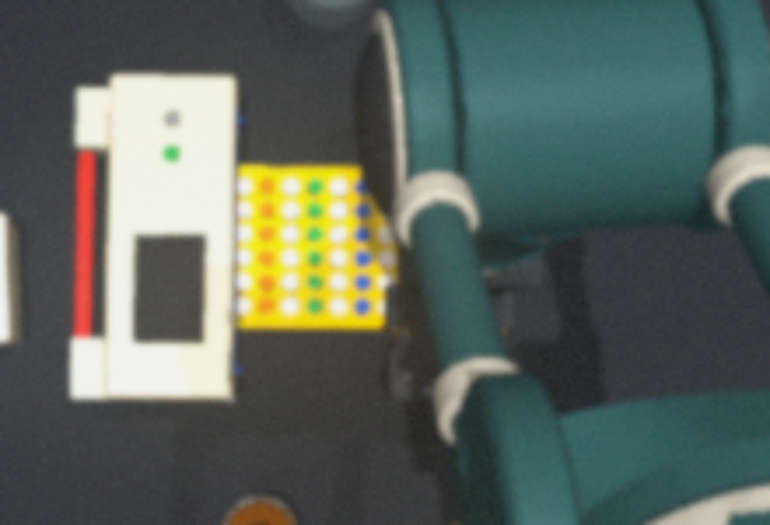

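The rack is entering the mouth, front hidden under the roof, centred between the feet and parallel to them. It has about 57 mm to go.

Request:
{"name": "jog_arm", "arguments": {"motion": [[[0.004,0,0,0,0,0],[0.004,0,0,0,0,0],[0.004,0,0,0,0,0],[0.004,0,0,0,0,0],[0.004,0,0,0,0,0],[0.004,0,0,0,0,0],[0.004,0,0,0,0,0],[0.004,0,0,0,0,0],[0.004,0,0,0,0,0],[0.004,0,0,0,0,0],[0.004,0,0,0,0,0],[0.004,0,0,0,0,0]]]}}

```text
time: 9.05
ee_pos: [0.5962, 0.1162, 0.0743]
orientation: [0.0, 0.713, 0.701, 0.0]
contact_force: [0.2, -1.5, 0.8]
width: 0.05
gripper_force: 0.7
```

Request:
{"name": "jog_arm", "arguments": {"motion": [[[0.0015,0,0,0,0,0],[0.0015,0,0,0,0,0],[0.0015,0,0,0,0,0],[0.001,0,0,0,0,0]]]}}

```text
time: 9.38
ee_pos: [0.5963, 0.1213, 0.0743]
orientation: [0.0, 0.714, 0.701, -0.0]
contact_force: [-0.4, -1.1, 2.0]
width: 0.0502
gripper_force: 0.7
```

```bash
python3 -c "
from h import *
status(); im=rack((249,130,430,230)); status(); cv2.imwrite('pics/t3.png',cv2.resize(im[100:250,180:400],None,fx=3.5,fy=3.5)[...,::-1])"
```

```text
t 9.38 tcp [596.3 121.3  74.3] head 88.96 z [ 0. -0. -1.] F [-0.4  -1.14  1.97] w 0.0502
rack (array([564.1, 170.6]), 36.9, 12.2, -0.48) [[0.5826, 0.1766], [0.5825, 0.1643], [0.5456, 0.1647], [0.5457, 0.1769]]
t 9.43 tcp [596.3 121.5  74.3] head 88.96 z [ 1.e-04  1.e-04 -1.e+00] F [-0.03 -0.79  0.72] w 0.0498
```

View pics/t3.png

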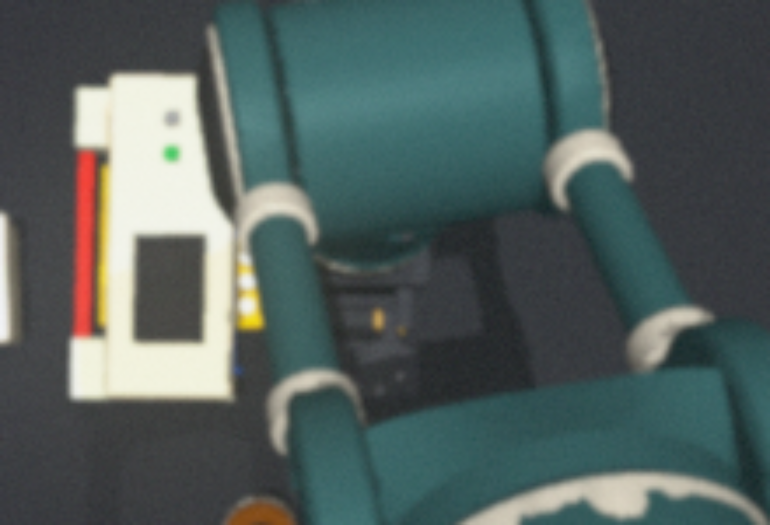

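The leading end now shows past the roof at about (104,245), just short of the red stop at about (87,245). Creeping to contact.

Request:
{"name": "jog_arm", "arguments": {"motion": [[[0.001,0,0,0,0,0],[0.001,0,0,0,0,0],[0.001,0,0,0,0,0]]]}}

```text
time: 9.68
ee_pos: [0.5963, 0.1242, 0.0743]
orientation: [0.0, 0.714, 0.701, -0.0]
contact_force: [0.3, -1.2, 0.5]
width: 0.0503
gripper_force: 0.7
```

Request:
{"name": "jog_arm", "arguments": {"motion": [[[0.001,0,0,0,0,0],[0.001,0,0,0,0,0]]]}}

```text
time: 9.85
ee_pos: [0.5964, 0.1263, 0.0743]
orientation: [0.0, 0.714, 0.701, -0.0]
contact_force: [-0.5, -2.1, 0.9]
width: 0.0502
gripper_force: 0.7
```

Request:
{"name": "jog_arm", "arguments": {"motion": [[[0.001,0,0,0,0,0],[0.0005,0,0,0,0,0]]]}}

```text
time: 10.02
ee_pos: [0.5964, 0.1276, 0.0743]
orientation: [0.0, 0.713, 0.701, -0.0]
contact_force: [-0.0, -3.9, 1.5]
width: 0.05
gripper_force: 2.1
```

Request:
{"name": "jog_arm", "arguments": {"motion": [[[0.0005,0,0,0,0,0],[0.0005,0,0,0,0,0]]]}}

```text
time: 10.18
ee_pos: [0.5963, 0.1278, 0.0743]
orientation: [0.0, 0.713, 0.701, -0.001]
contact_force: [0.0, -7.1, 2.5]
width: 0.0501
gripper_force: 3.9
```

```bash
python3 -c "
from h import *
status(); im=snapshot('top'); cv2.imwrite('pics/t4.png',cv2.resize(im[130:210,190:260],None,fx=7,fy=7)[...,::-1])"
```

```text
t 10.18 tcp [596.3 127.8  74.3] head 88.99 z [-4.0e-04 -1.8e-03 -1.0e+00] F [ 0.   -7.11  2.53] w 0.0501
```

View pics/t4.png

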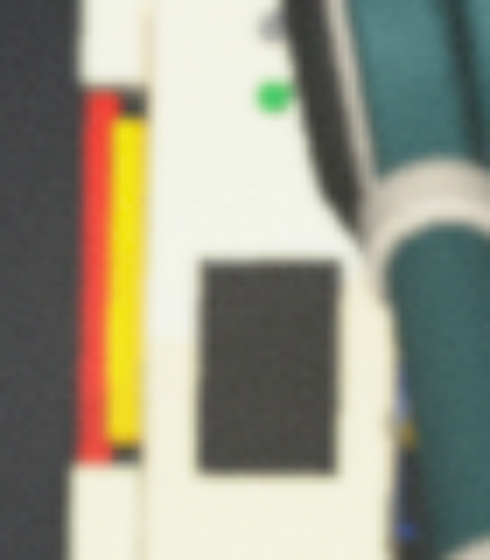

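The yellow leading end is flush along the whole red stop (about x=108, rows 118–445) and centred. The force rose to 7 N and the tool stalled, so the rack is seated. Drawing straight back, then up.

Request:
{"name": "jog_arm", "arguments": {"motion": [[[-0.001,0,0,0,0,0],[-0.002,0,0,0,0,0],[-0.004,0,0,0,0,0],[-0.008,0,0,0,0,0],[-0.012,0,0,0,0,0],[-0.02,0,0,0,0,0],[-0.02,0,0,0,0,0],[-0.02,0,-0.01,0,0,0],[-0.02,0,-0.02,0,0,0],[-0.02,0,-0.03,0,0,0],[-0.02,0,-0.03,0,0,0],[-0.02,0,-0.03,0,0,0]]]}}

```text
time: 11.23
ee_pos: [0.5925, -0.04, 0.1951]
orientation: [-0.0, 0.714, 0.7, -0.0]
contact_force: [1.0, 0.0, -0.3]
width: 0.0504
gripper_force: 0.0
```

Request:
{"name": "jog_arm", "arguments": {"motion": [[[-0.03,0,-0.02,0,0,0],[-0.03,0,-0.02,0,0,0],[-0.03,0,-0.02,0,0,0],[-0.03,0,0,0,0,0],[0,0,0,0,0,0],[0,0,0,0,0,0]]]}}

```text
time: 11.73
ee_pos: [0.5906, -0.1603, 0.2546]
orientation: [0.0, 0.715, 0.699, 0.0]
contact_force: [0.2, 0.1, -1.0]
width: 0.0502
gripper_force: 0.0
```

```bash
python3 -c "
from h import *
status(); im=rack((246,140,300,200)); cv2.imwrite('pics/t5.png',cv2.resize(im[60:270,130:340],None,fx=2.8,fy=2.8)[...,::-1])"
```

```text
t 11.73 tcp [ 590.6 -160.3  254.6] head 88.75 z [ 5.e-04  1.e-04 -1.e+00] F [ 0.21  0.13 -0.98] w 0.0502
rack (array([595., 157.]), 99.0, 43.2, -0.54) [[0.5457, 0.179], [0.6447, 0.1781], [0.6443, 0.1349], [0.5453, 0.1361]]
```

View pics/t5.png

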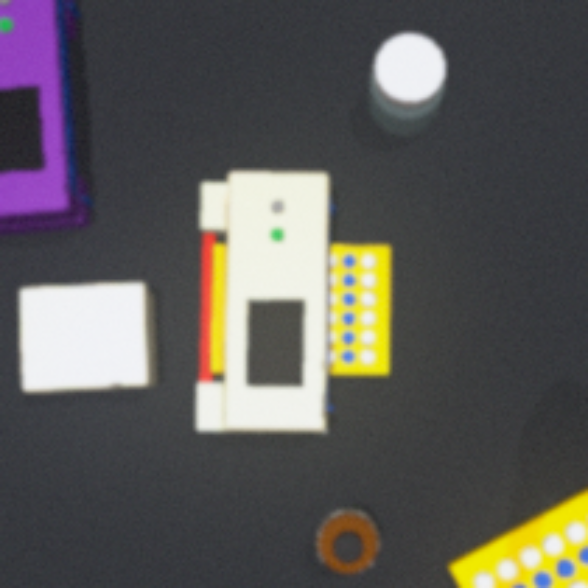

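The rack is home: its yellow end is flush against the red stop at (213,310), and its rear end stands out squarely at (390,310). The jar, bottle and tip box are at the same pixels as before, and the hand is clear.

```bash
python3 -c "
from cell import manip
print(manip.hand_in())"
```

```text
the job is handed in; nothing more can be done
None
```

The small yellow rack sits flat and square against the red stop under the cream scanner, the bottle, jar and tip box weren't moved, the hand is clear, and I handed the job in at about 12 s; no verdict was returned.

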